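Clamp a track panel in the assembly jig

ROBOT

A 6-joint arm with a two-finger parallel gripper is mounted at the origin on the work surface. World frame = base frame: x ahead of the robot, y to its left, z up, the work surface at z = 0. Lengths are in mm, angles in rad, forces in N, time in s.
With the tool pointing down it reaches from about 350 to 975 mm from the base axis. Payload 17.4 kg.
Tool frame: the origin (TCP) lies at the very end of the fingers, on their centre line; the grasp point (between the pads) lies robot.grip_depth behind it (robot.grip_depth is the distance from the TCP to the grasp point, in mm); z points along the fingers, y is the direction in which the jaws open and shut (so a half turn about z gives the same grasp; the last joint's range is limited). The gripper opens to 85 mm and grips with 20 to 120 N. Pads are 22 mm wide; open, the fingers measure 114 mm over their backs; the gripper's body (76 mm by 85 mm) begins 54 mm behind the grasp point. The pads swing forward as they close: fully open they stand 13 mm farther back than shut.
Start: joints at [1.253, 0.116, 1.442, -0, 1.584, -0.038], TCP at [186.418, 648.753, 231.303] pointing down, gripper open.
Joint ranges: [-2.83, 2.83], [-0.83, 2.19], [0.07, 2.5], [-1.14, 4.28], [0.01, 3], [-2.97, 2.97]. Speed limits (rad/s): [1.89, 1.89, 2.22, 3.14, 3.14, 3.14].

INTERFACE

Orientations are given as a rotation vector (axis times angle).
In Python, from rig import robot, eyes, finish_job, models gives the robot as it stands. The module is installed in compiled form; this text tells all that it offers.
- The arm moves only by the shell command python3 -m pendant 'ROWS'. ROWS is JSON, a list of rows, each an object of numbers: "rx", "ry", "rz": the turn, a rotation vector about the world's x, y, z in rad; "tx", "ty", "tz": the shift along the world's x, y, z in m; "fingers": the closure, from 0 (fully open) to 1 (shut). A call has 1 to 5 rows; each row is the pose to reach, as a shift and turn from the pose measured when the call began; what a row does not reach only later rows make up. A row lasts 1/10 s, in which the tool goes at most 50 mm and 8.59 degrees, less where a joint would pass 70% of its speed; a pose out of reach is approached as far as the arm can. A call with a gripper value outside its range is refused whole. The fingers move at their own pace and stop on an object; the grip force is fixed at half the most. Time passes only in rows, so rows that repeat a pose let the fingers close. It gives the time, the measured TCP pose, the force and the opening at its end, in the units of the state.
- robot.state(): the state, without advancing time (a new reading comes with each control period).
- eyes.read_camera(name): name is "scene" or "top" or "wrist"; returns a dict with "pixels" (420x560x3 uint8, blue, green, red), "fx", "fy", "cx", "cy" (pixels), "world_from_camera" (4x4, takes a point from camera to world coordinates); the wrist camera has in their place "T_tool_cam" (4x4, takes a point from camera to tool coordinates, whose origin is the TCP and whose axes are the flange's). Camera axes: x right, y down, z forward; pixel columns grow to the right and rows downward; lengths in mm; the calibration is good to about 2 mm. A picture is of the moment at which its call begins: read the wrist's pose just before it. There is no depth.
- finish_job(): hands the job in, once; it reports no verdict.
Trained networks look in a picture, given as the dict that the camera call returned (one of the last four; its "shot" number tells which), for a name from the list of things; names that differ only in an ending like _2 or _b are one class to them, and where a whole thing is asked for, a point or a joint stands for the part that bears it (a point fixed in the world has none). Each returns a list of dicts, best first, with "p" (0 to 1); they miss things now and then, are a little off and sometimes report something else, mostly with a low value. They report only what shows in the picture. A call takes as long as a camera call.
- models.masks_of(picture, thing): "pixels" (420x560 bool, what is visible of it) and "position" ([column, row] in pixels, amid what is visible of it).
- models.mark_of(picture, thing): "position" ([column, row] in pixels: a listed point, or the origin of a listed thing).
The state is a dict: "clock": time; "qpos": joint angles; "dq": joint speeds; "joint_efforts": joint torques, N m; "ee_pos": TCP position; "ee_rot": TCP orientation; "wrist_force": force on the tool from outside, world axes, zero at the start; "torque": the same for the moment, N m; "finger_gap": finger opening in mm.
Only numpy, scipy, OpenCV 4.12 (cv2) and the standard library are available. Lean on these libraries where they do the work, as an engineer would, in place of code of your own. Each camera call takes 0.05 s, during which the arm holds its last target. There are 200 camera calls.

TASK

On the model-railway stand, lay the straight track panel right way up in the assembly jig, flat on the bed between the guide strips. Then push the toggle clamp's lever over its centre so that it snaps shut and its rubber foot presses down on the panel's rail. Don't bump the magnifier over the clamp, and leave the crossing, the stock box and the screwdriver where they are.

Things in the scene. Friction and masses are not known exactly. Their poses are not given: they have to be found in the camera images.
- panel_mid (a point): Centre, half-way up, of the loose straight track panel: two brass rails on nine wooden ties, 220 mm long (x, along the rails), 90 mm wide over the ties (y), 17 mm high (z up): ties 8 mm, rails 9 mm on top. The rails' outer faces are 55 mm apart: grip across both from above, fingertips just over the ties. About 0.2 kg. Flat on the table left or right of the jig. Same either way round.
- nest (a point): Where panel_mid belongs in the jig: 8.5 mm above the jig's bed, whose top is 12 mm above the table. Jig axes: x to the robot's right (world yaw -1.85 to -1.29), y away from the robot, z up. The panel lies with its rails along y, either way round. Guide strips 6 mm high leave 98 mm in x for the 90 mm ties and 230 mm in y for the 220 mm length.
- jig: The fixed jig with nest and toggle clamp; its origin is on the table under the nest, its axes are the jig's. Plywood bed from x -175 to +85 mm, y -135 to +195 mm, 12 mm thick; aluminium guide strips round the nest.
- clamp_pivot (a point): Pivot of the toggle clamp (axis along jig y), fixed to the jig, 50 mm above the table, at x -110, y +75 mm from nest, to the robot's left of the nest. Steel cheeks beside it reach 60 mm above the table and 13 mm either way in x, 18 mm in y.
- lever_end (a point): Middle of the free end of the clamp's lever, 85 mm from the pivot. Black rubber sleeve 22 mm wide (y), 12 mm thick, from 30 to 85 mm from the pivot. Open, it leans 38 degrees towards jig -x (the robot's left), its end 117 mm above the table; shut, it leans 34 degrees towards +x.
- foot (a point): Centre of the underside of the rubber foot (14 mm across) on the jaw arm, 85 mm from the pivot; arm and lever are one rocker. Open, the arm stands up 72 degrees, clear of the panel's way straight down into the nest: 15 mm or more outside the panel's edge, its end up to 155 mm above the table. Shut, it presses on the panel's left (jig -x) rail.
- clamp (a joint): Angle of the clamp's rocker, rad: 0 open, growing as the lever is pushed to the robot's right (jig +x). An over-centre spring resists up to 0.63 (lever about upright), 0.5 N m at first (10 N at 50 mm from the pivot) falling to nothing, then snaps it on by itself: to about 1.26 with the foot on a panel in the nest, 1.33 with the nest empty.
- lens (a point): Centre of the underside of the magnifier's level lens, 200 mm above the table, over the clamp: 80 mm in jig x, 110 mm in y, 12 mm thick. In jig x it reaches from 35 mm before the pivot to 45 mm past it; it is not over the nest. No room for an upright gripper at the lever: come from the left (jig -x), fingers pointing down and to jig +x, about 45 degrees from vertical.
- magnifier: The bench magnifier on the jig, fixed; its origin is on the jig's bed under its post, 90 mm in jig +y (away from the robot) from the lens centre. Post 12 mm thick, to 214 mm above the table; foot 48 mm across.
- crossing: X-shaped piece of brass and wood track, about 200 by 120 mm and 17 mm high, loose on the table on the jig's other side from the panel, origin under its middle. A bystander.
- stockbox: Plain card box 60 x 90 x 45 mm, loose on the table beyond and left of the jig, origin under its middle. A bystander.
- driver: Screwdriver lying loose beyond and right of the jig, black handle. A bystander.

How it is judged:
By the outcome, as a careful person would: the job done as asked, in the order asked, and still so for the second after the job is handed in, with the robot touching nothing.
It also fails if it takes over 61 s, if anything falls off the work surface, if the arm or the gripper's body presses on something with over 40 N, if the wrist force passes 120 N, or if a joint passes its speed limit or range.

## Working session

There is one attempt and no reset: what is moved stays moved. The work goes in short steps, Python scripts to look and compute and a shell command to move; the robot and the scene stay as the last step left them, time stands still between calls to the robot, and variables do not carry over. Pictures are saved under pics/ and viewed, on a budget of 10 in all, crops included, one or two more only if the job needs it, and the job is handed in when it is done.

```bash
mkdir -p pics; cat > h.py <<'E'
import numpy as np, cv2
from rig import robot, eyes, finish_job, models
from scipy.spatial.transform import Rotation as R
def cam(name):
    s=robot.state(); p=eyes.read_camera(name)
    if name=="wrist":
        T=np.eye(4);T[:3,:3]=R.from_rotvec(s['ee_rot']).as_matrix();T[:3,3]=s['ee_pos']
        W=T@np.array(p['T_tool_cam'])
    else: W=np.array(p['world_from_camera'])
    p['W']=W; return p
def ray(p,uv):
    d=np.array([(uv[0]-p['cx'])/p['fx'],(uv[1]-p['cy'])/p['fy'],1.]); d=p['W'][:3,:3]@d
    return p['W'][:3,3],d/np.linalg.norm(d)
def atz(p,uv,z):
    o,d=ray(p,uv); return o+d*(z-o[2])/d[2]
def tri(obs):
    A=np.zeros((3,3));b=np.zeros(3)
    for p,uv in obs:
        o,d=ray(p,uv);M=np.eye(3)-np.outer(d,d);A+=M;b+=M@o
    x=np.linalg.solve(A,b)
    return x,[round(float(np.linalg.norm((np.eye(3)-np.outer(ray(p,uv)[1],ray(p,uv)[1]))@(x-ray(p,uv)[0]))),1) for p,uv in obs]
def proj(p,X):
    c=np.linalg.inv(p['W'])@np.append(X,1); return [p['cx']+p['fx']*c[0]/c[2],p['cy']+p['fy']*c[1]/c[2]]
E
python3 - <<'E'
from h import *
np.set_printoptions(precision=1,suppress=True)
P={n:cam(n) for n in("scene","top")}
for n,p in P.items(): cv2.imwrite(f'pics/{n}0.png',p['pixels']); print(n,p['W'][:3,3])
for t in ["panel_mid","nest","jig","clamp_pivot","lever_end","foot","lens","magnifier","crossing","stockbox","driver"]:
    o=[]
    for n,p in P.items():
        m=models.mark_of(p,t)
        if m: o.append((p,m[0]['position'])); print(t,n,np.array(m[0]['position']),round(m[0]['p'],2))
    if len(o)==2: print('   ',*tri(o))
print(robot.state(),robot.grip_depth)
E
```

```text
scene [1178.6 -200.3 1074. ]
top [ 252.4   15.3 1526.8]
panel_mid scene [152.5 255.9] 0.94
panel_mid top [382.5 230.5] 0.63
    [ 500.7 -355.8   31.2] [6.4, 6.4]
nest top [288.  230.2] 0.84
jig scene [256.7 242.3] 0.75
jig top [289.4 228.9] 0.88
    [537.9 -66.2  -0.3] [0.8, 0.8]
clamp_pivot scene [308.8 233.3] 0.72
clamp_pivot top [247.3 215.3] 0.92
    [586.3  69.3  46.9] [4.0, 4.0]
lever_end scene [327.6 217.1] 0.78
lever_end top [231.  210.8] 0.52
    [591.3 117.2 109.3] [5.2, 5.2]
foot scene [291.4 224.3] 0.69
lens scene [308. 201.] 0.74
lens top [246.  201.1] 0.56
    [591.3  61.6 207.5] [1.1, 1.1]
magnifier scene [317.9 271.7] 0.59
crossing scene [383.9 175.5] 0.66
crossing top [154.7 274. ] 0.8
    [432.3 387.   -7.2] [6.2, 6.2]
stockbox top [156.4 196.2] 0.66
driver scene [158.2 312.6] 0.77
driver top [377.  186.9] 0.72
    [ 654.  -370.2    0.2] [2.2, 2.2]
{'clock': 1.2, 'qpos': array([ 1.3,  0.1,  1.4,  0. ,  1.6, -0. ]), 'dq': array([-0., -0.,  0.,  0., -0., -0.]), 'joint_efforts': array([ -0. , -73.2, -63.3,  -0. ,   0. ,  -0. ]), 'ee_pos': array([186.4, 648.7, 231.3]), 'ee_rot': array([-0.4, -3.1,  0. ]), 'wrist_force': array([-0.1,  0.4,  0.2]), 'torque': array([-0.,  0.,  0.]), 'finger_gap': 85.3210202443498} 18.700000000000003
```

View pics/scene0.png

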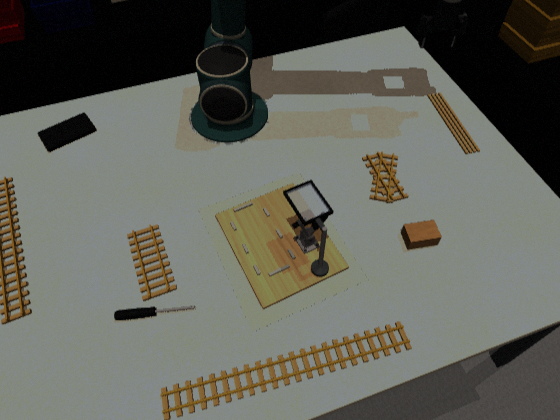

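View pics/top0.png

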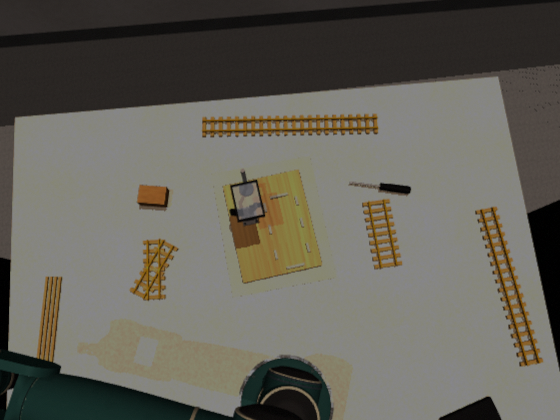

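```bash
python3 -m pendant '[{"tx":0.02,"ty":-0.03,"tz":0.035},{"tx":0.04,"ty":-0.06,"tz":0.07},{"tx":0.06,"ty":-0.09,"tz":0.1},{"tx":0.08,"ty":-0.13,"tz":0.12},{"tx":0.1,"ty":-0.17,"tz":0.13}]' && python3 -m pendant '[{"tx":0.02,"ty":-0.045},{"tx":0.04,"ty":-0.09},{"tx":0.06,"ty":-0.135},{"tx":0.08,"ty":-0.18},{"tx":0.1,"ty":-0.22,"tz":0.02}]' && python3 -m pendant '[{"tx":0.02,"ty":-0.045},{"tx":0.04,"ty":-0.09},{"tx":0.06,"ty":-0.135},{"tx":0.08,"ty":-0.18},{"tx":0.1,"ty":-0.22,"tz":0.02}]'
```

```text
invalid input
```

```bash
python3 - <<'E'
from h import *
p=cam("top")
for t in["panel_mid","jig"]:
    for m in models.masks_of(p,t)[:1]:
        ys,xs=np.nonzero(m['pixels']); pts=np.array([atz(p,(u,v),12)[:2] for u,v in zip(xs,ys)],np.float32)
        print(t,m['p'],len(xs),cv2.minAreaRect(pts),pts.mean(0)); print(cv2.boxPoints(cv2.minAreaRect(pts)))
w=cam("wrist"); cv2.imwrite('pics/w1.png',w['pixels']); print(w['T_tool_cam'],w['W'],w['fx'])
E
```

```text
panel_mid 0.76 1087 ((492.55810546875, -362.1253662109375), (216.95706176757812, 85.81161499023438), 2.5026967525482178) [ 487.686  -363.3918]
[[ 382.3095  -323.99738]
 [ 386.05658 -409.7271 ]
 [ 602.8067  -400.25336]
 [ 599.05963 -314.52362]]
jig 0.92 6867 ((554.626220703125, -8.928131103515625), (332.8327331542969, 266.2529602050781), 6.88916540145874) [535.2829   -19.340063]
[[ 373.443    103.27569]
 [ 405.37976 -161.05493]
 [ 735.80945 -121.13195]
 [ 703.8727   143.19867]]
[[-6.27529058e-04 -9.60413521e-01 -2.78577593e-01  7.17904131e+01]
 [ 9.99999136e-01 -2.80992888e-04 -1.28387622e-03  1.71188052e-01]
 [ 1.15477376e-03 -2.78578158e-01  9.60412868e-01 -1.41614590e+02]
 [ 0.00000000e+00  0.00000000e+00  0.00000000e+00  1.00000000e+00]] [[ 2.76806838e-01  9.22977853e-01  2.67375874e-01  1.17477331e+02]
 [ 9.60924815e-01 -2.65523686e-01 -7.82347237e-02  6.68752833e+02]
 [-1.21428968e-03  2.78584018e-01 -9.60411094e-01  3.72872179e+02]
 [ 0.00000000e+00  0.00000000e+00  0.00000000e+00  1.00000000e+00]] 315.445043791648
```

```bash
python3 -m pendant '[{"rx":0,"ry":0,"rz":0,"tx":0.02,"ty":-0.03,"tz":0.035,"fingers":0},{"rx":0,"ry":0,"rz":0,"tx":0.04,"ty":-0.06,"tz":0.07,"fingers":0},{"rx":0,"ry":0,"rz":0,"tx":0.06,"ty":-0.09,"tz":0.1,"fingers":0},{"rx":0,"ry":0,"rz":0,"tx":0.08,"ty":-0.13,"tz":0.12,"fingers":0},{"rx":0,"ry":0,"rz":0,"tx":0.1,"ty":-0.17,"tz":0.13,"fingers":0}]'
```

```text
clock: 1.9
ee_pos: [287.0, 477.4, 363.6]
ee_rot: [0.437, 3.11, 0.004]
wrist_force: [0.6, -0.4, 0.2]
finger_gap: 85.3
```

```bash
python3 -m pendant '[{"rx":0,"ry":0,"rz":0,"tx":0.08,"ty":-0.24,"tz":0.01,"fingers":0},{"rx":0,"ry":0,"rz":0,"tx":0.08,"ty":-0.24,"tz":0.01,"fingers":0},{"rx":0,"ry":0,"rz":0,"tx":0.08,"ty":-0.24,"tz":0.01,"fingers":0},{"rx":0,"ry":0,"rz":0,"tx":0.08,"ty":-0.24,"tz":0.01,"fingers":0},{"rx":0,"ry":0,"rz":0,"tx":0.08,"ty":-0.24,"tz":0.01,"fingers":0}]' && python3 -m pendant '[{"rx":0,"ry":0,"rz":0,"tx":0.08,"ty":-0.24,"tz":0.01,"fingers":0},{"rx":0,"ry":0,"rz":0,"tx":0.08,"ty":-0.24,"tz":0.01,"fingers":0},{"rx":0,"ry":0,"rz":0,"tx":0.08,"ty":-0.24,"tz":0.01,"fingers":0},{"rx":0,"ry":0,"rz":0,"tx":0.08,"ty":-0.24,"tz":0.01,"fingers":0},{"rx":0,"ry":0,"rz":0,"tx":0.08,"ty":-0.24,"tz":0.01,"fingers":0}]'
python3 - <<'E'
from h import *
np.set_printoptions(precision=1,suppress=True)
w=cam("wrist"); cv2.imwrite('pics/w2.png',cv2.resize(w['pixels'],(784,588))); import pickle; pickle.dump(w,open('w2.pkl','wb'))
for t,z in [("nest",20.5),("jig",0),("clamp_pivot",50),("lever_end",117),("lens",200),("foot",130),("magnifier",12)]:
    for m in models.mark_of(w,t)[:1]: print(t,m['p'],np.array(m['position']),atz(w,m['position'],z))
E
```

```text
clock: 2.4
ee_pos: [365.4, 240.0, 373.7]
ee_rot: [0.436, 3.109, 0.004]
wrist_force: [0.8, -0.6, 0.1]
finger_gap: 85.8
clock: 2.9
ee_pos: [443.8, 2.6, 383.9]
ee_rot: [0.436, 3.108, 0.005]
wrist_force: [1.0, 0.6, 0.0]
finger_gap: 85.5
nest 0.76 [258.4 226.2] [532.5 -59.7  20.5]
clamp_pivot 0.75 [342.7 245.3] [592.4  66.9  50. ]
lever_end 0.87 [385.4 247.2] [581.  117.3 117. ]
lens 0.84 [361.8 295.2] [591.   60.3 200. ]
foot 0.39 [259.2 219.1] [489.1 -38.  130. ]
```

View pics/w2.png

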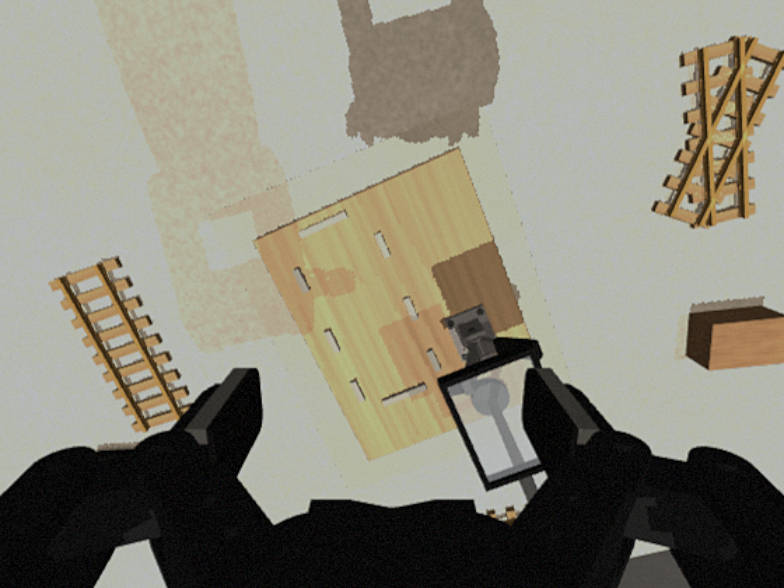

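```bash
python3 - <<'E'
from h import *; import pickle
np.set_printoptions(precision=1,suppress=True)
w=pickle.load(open('w2.pkl','rb'))
f=lambda u,v,z:atz(w,(u/1.4,v/1.4),z)[:2]
L=[f(302,279,15),f(333,340,15),f(357,390,15)];M=[f(382,244,15),f(410,307,15),f(434,359,15)];E=[f(323,222,15),f(404,394,15)]
print(L,M,E)
for a,b in[(L[0],L[2]),(M[0],M[2]),E]: print(np.degrees(np.arctan2(*(b-a)[::-1])))
c=[f(253,240,12),f(369,460,12),f(459,148,12)]
print(c,np.degrees(np.arctan2(*(c[1]-c[0])[::-1])),np.degrees(np.arctan2(*(c[2]-c[0])[::-1])))
print('nest y-mid',sum(E)/2, 'L/M mid',sum(L)/6+sum(M)/6)
yaw=np.arctan2(*(c[1]-c[0])[::-1]); j=np.array([np.cos(yaw),np.sin(yaw)]);x=np.array([j[1],-j[0]])
print('from corner', c[0]-85*x+135*j)
E
```

```text
[array([ 469.2, -115. ]), array([ 553.6, -103.8]), array([627.7, -95.7])] [array([455.2, -11.6]), array([538.5,  -0.6]), array([613.1,  10.2])] [array([412.1, -69.5]), array([649.9, -39.2])]
6.930084092304671
7.853512715669498
7.255132735704536
[array([ 409.6, -155.2]), array([ 734.7, -112.2]), array([376.8, 100. ])] 7.54246605565483 97.33307401076331
nest y-mid [531.  -54.4] L/M mid [542.9 -52.8]
from corner [532.3 -53.2]
```

```bash
python3 -m pendant '[{"rx":0,"ry":0,"rz":0.32,"tx":0.015,"ty":-0.23,"tz":-0.03,"fingers":0},{"rx":0,"ry":0,"rz":0.32,"tx":0.015,"ty":-0.23,"tz":-0.03,"fingers":0},{"rx":0,"ry":0,"rz":0.32,"tx":0.015,"ty":-0.23,"tz":-0.03,"fingers":0},{"rx":0,"ry":0,"rz":0.32,"tx":0.015,"ty":-0.23,"tz":-0.03,"fingers":0},{"rx":0,"ry":0,"rz":0.32,"tx":0.015,"ty":-0.23,"tz":-0.03,"fingers":0}]' && python3 -m pendant '[{"rx":0,"ry":0,"rz":0,"tx":0.02,"ty":-0.12,"tz":-0.1,"fingers":0},{"rx":0,"ry":0,"rz":0,"tx":0.02,"ty":-0.12,"tz":-0.1,"fingers":0},{"rx":0,"ry":0,"rz":0,"tx":0.02,"ty":-0.12,"tz":-0.1,"fingers":0},{"rx":0,"ry":0,"rz":0,"tx":0.02,"ty":-0.12,"tz":-0.1,"fingers":0}]'
cat > panel.py <<'E'
from h import *
np.set_printoptions(precision=1,suppress=True)
import sys
w=cam("wrist"); cv2.imwrite(f'pics/{sys.argv[1]}.png',cv2.resize(w['pixels'],(784,588)))
for m in models.mark_of(w,"panel_mid")[:1]: print(m['p'],np.array(m['position']),atz(w,m['position'],8.5))
for m in models.masks_of(w,"panel_mid")[:1]:
    ys,xs=np.nonzero(m['pixels']); pts=np.array([atz(w,(u,v),8)[:2] for u,v in zip(xs,ys)],np.float32)
    print(m['p'],len(xs),cv2.minAreaRect(pts),xs.min(),xs.max(),ys.min(),ys.max())
E
python3 panel.py w3
```

```text
clock: 3.8
ee_pos: [458.7, -225.0, 353.6]
ee_rot: [-0.071, 3.139, 0.005]
wrist_force: [1.1, 0.1, 0.2]
finger_gap: 85.4
clock: 4.2
ee_pos: [478.5, -346.1, 248.5]
ee_rot: [0.071, -3.138, -0.01]
wrist_force: [0.0, 0.2, 0.5]
finger_gap: 85.1
0.82 [263.  197.8] [ 500.5 -364.4    8.5]
0.63 7544 ((498.63238525390625, -363.2664794921875), (222.2636260986328, 90.0385971069336), 2.4155972003936768) 224 302 102 277
```

View pics/w3.png

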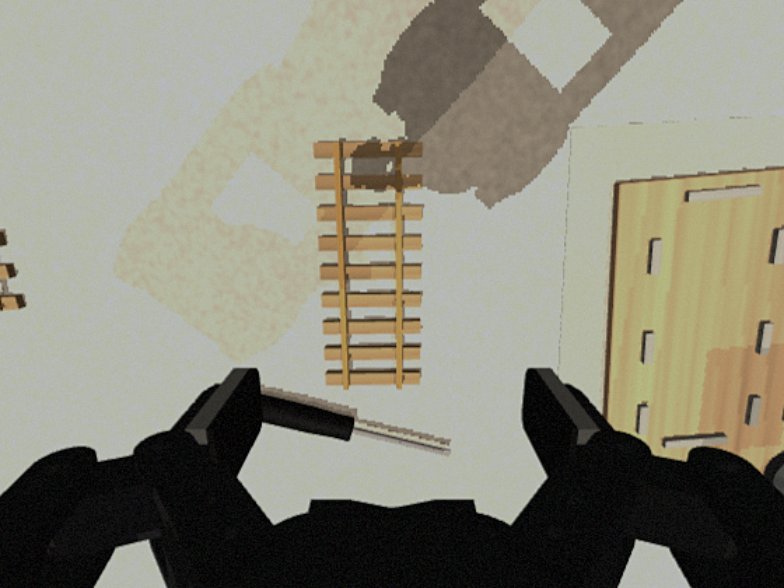

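```bash
python3 -m pendant '[{"rx":0,"ry":0,"rz":0,"tx":0.0205,"ty":-0.017,"tz":-0.2,"fingers":0},{"rx":0,"ry":0,"rz":0,"tx":0.0205,"ty":-0.017,"tz":-0.2,"fingers":0},{"rx":0,"ry":0,"rz":0,"tx":0.0205,"ty":-0.017,"tz":-0.2,"fingers":0},{"rx":0,"ry":0,"rz":0,"tx":0.0205,"ty":-0.017,"tz":-0.2,"fingers":0},{"rx":0,"ry":0,"rz":0,"tx":0.0205,"ty":-0.017,"tz":-0.2,"fingers":0}]' && python3 -m pendant '[{"rx":0,"ry":0,"rz":0,"tx":0,"ty":0,"tz":-0.02,"fingers":0},{"rx":0,"ry":0,"rz":0,"tx":0,"ty":0,"tz":-0.043,"fingers":0},{"rx":0,"ry":0,"rz":0,"tx":0,"ty":0,"tz":-0.043,"fingers":0},{"rx":0,"ry":0,"rz":0,"tx":0,"ty":0,"tz":-0.043,"fingers":0.15},{"rx":0,"ry":0,"rz":0,"tx":0,"ty":0,"tz":-0.043,"fingers":0.25}]'
```

```text
clock: 4.85
ee_pos: [498.7, -358.2, 49.4]
ee_rot: [0.076, -3.138, -0.012]
wrist_force: [-0.8, -0.1, 0.2]
finger_gap: 85.2
clock: 5.35
ee_pos: [499.9, -358.6, 9.6]
ee_rot: [0.076, -3.14, -0.009]
wrist_force: [0.6, -0.9, 0.5]
finger_gap: 64.2
```

```bash
python3 panel.py w4; python3 -c "
from h import *
print(robot.state())"
```

```text
0.71 [267.5 260.7] [ 495.3 -364.6    8.5]
0.75 41882 ((469.7513732910156, -364.1727600097656), (171.0646209716797, 89.39856719970703), 2.9748387336730957) 156 379 4 361
{'clock': 5.5, 'qpos': array([-0.66622911,  0.13936582,  1.79205773,  0.00437102,  1.2154472 ,
       -2.28675166]), 'dq': array([-2.58979791e-03,  9.84480396e-03,  6.03466701e-03,  2.46242155e-03,
       -3.60934334e-03, -5.32300309e-06]), 'joint_efforts': array([ 1.51326475e-01, -6.84190464e+01, -5.64518631e+01,  2.30391626e-02,
        5.79024281e-02,  2.86737049e-03]), 'ee_pos': array([ 499.20040499, -358.49241635,    8.10555441]), 'ee_rot': array([ 0.07566114, -3.13920666, -0.01023481]), 'wrist_force': array([0.136315  , 0.2907765 , 0.10357758]), 'torque': array([ 0.00384389,  0.03261656, -0.01502594]), 'finger_gap': 64.14977096525931}
```

View pics/w4.png

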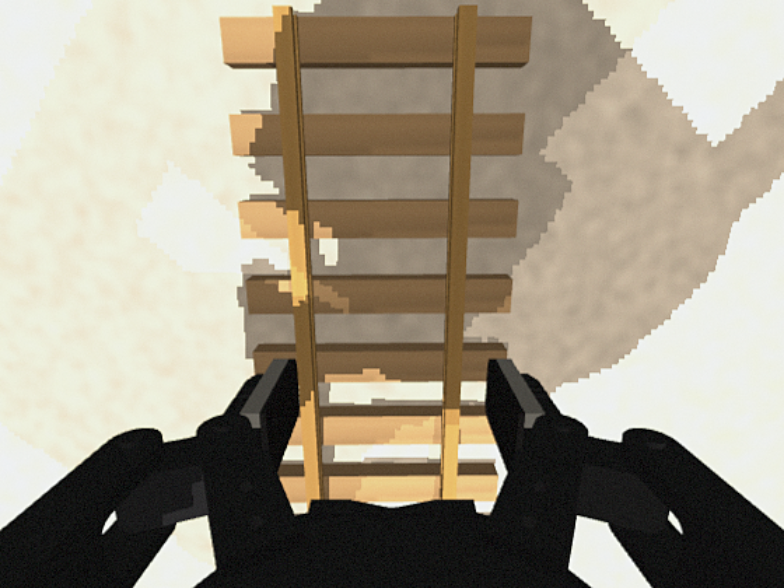

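```bash
python3 -m pendant '[{"rx":0,"ry":0,"rz":0,"tx":0,"ty":-0.0045,"tz":-0.002,"fingers":0.25},{"rx":0,"ry":0,"rz":0,"tx":0,"ty":-0.0045,"tz":-0.002,"fingers":0.25},{"rx":0,"ry":0,"rz":0,"tx":0,"ty":-0.0045,"tz":-0.002,"fingers":0.6},{"rx":0,"ry":0,"rz":0,"tx":0,"ty":-0.0045,"tz":-0.002,"fingers":0.6},{"rx":0,"ry":0,"rz":0,"tx":0,"ty":-0.0045,"tz":-0.002,"fingers":0.6}]' && python3 -m pendant '[{"rx":0,"ry":0,"rz":0,"tx":0,"ty":0,"tz":0,"fingers":0.6},{"rx":0,"ry":0,"rz":0,"tx":0,"ty":0,"tz":0,"fingers":0.6},{"rx":0,"ry":0,"rz":0,"tx":0,"ty":0,"tz":0.05,"fingers":0.6},{"rx":0,"ry":0,"rz":0,"tx":0,"ty":0,"tz":0.08,"fingers":0.6},{"rx":0,"ry":0,"rz":0,"tx":0,"ty":0,"tz":0.08,"fingers":0.6}]'
python3 panel.py w5;
```

```text
clock: 6.0
ee_pos: [499.3, -363.3, 6.7]
ee_rot: [0.076, -3.139, -0.01]
wrist_force: [-2.2, 0.5, 6.0]
finger_gap: 53.2
clock: 6.5
ee_pos: [500.8, -364.5, 91.4]
ee_rot: [-0.075, 3.137, 0.003]
wrist_force: [-0.3, 0.4, -1.5]
finger_gap: 52.7
0.84 [277.  267.9] [ 540.9 -364.3    8.5]
0.74 40827 ((495.57470703125, -364.74859619140625), (270.3545227050781, 143.7187042236328), 2.8976194858551025) 165 392 4 362
```

View pics/w5.png

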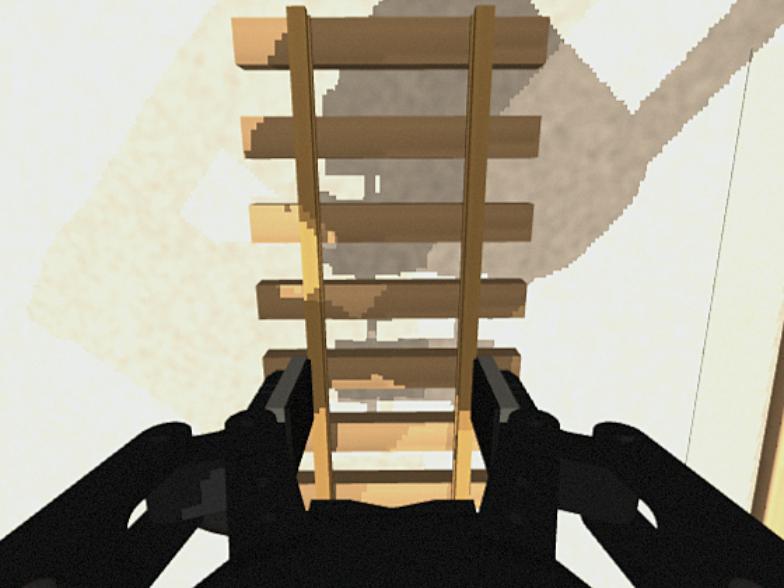

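```bash
python3 -m pendant '[{"rx":0,"ry":0,"rz":0.082,"tx":0.024,"ty":0.235,"tz":0,"fingers":0.6},{"rx":0,"ry":0,"rz":0.082,"tx":0.024,"ty":0.235,"tz":0,"fingers":0.6},{"rx":0,"ry":0,"rz":0.082,"tx":0.024,"ty":0.235,"tz":0,"fingers":0.6},{"rx":0,"ry":0,"rz":0.082,"tx":0.024,"ty":0.235,"tz":0,"fingers":0.6},{"rx":0,"ry":0,"rz":0.082,"tx":0.024,"ty":0.235,"tz":0,"fingers":0.6}]' && python3 -m pendant '[{"rx":0,"ry":0,"rz":0,"tx":0.004,"ty":0.045,"tz":0,"fingers":0.6},{"rx":0,"ry":0,"rz":0,"tx":0.008,"ty":0.076,"tz":-0.01,"fingers":0.6},{"rx":0,"ry":0,"rz":0,"tx":0.008,"ty":0.076,"tz":-0.035,"fingers":0.6},{"rx":0,"ry":0,"rz":0,"tx":0.008,"ty":0.076,"tz":-0.05,"fingers":0.6},{"rx":0,"ry":0,"rz":0,"tx":0.008,"ty":0.076,"tz":-0.05,"fingers":0.6}]'
python3 - <<'E'
from h import *; import pickle
np.set_printoptions(precision=1,suppress=True)
w=cam("wrist"); cv2.imwrite('pics/w6.png',cv2.resize(w['pixels'],(784,588))); pickle.dump(w,open('w6.pkl','wb')); s=robot.state();print(s['ee_pos'],s['ee_rot'])
E
```

```text
clock: 7.15
ee_pos: [521.9, -125.2, 83.5]
ee_rot: [0.205, -3.13, -0.013]
wrist_force: [0.5, -0.6, -2.2]
finger_gap: 53.1
clock: 7.65
ee_pos: [528.0, -49.1, 30.1]
ee_rot: [0.204, -3.124, -0.014]
wrist_force: [0.4, -0.3, -1.2]
finger_gap: 53.0
[528.9 -49.5  31.9] [ 0.2 -3.1 -0. ]
```

View pics/w6.png

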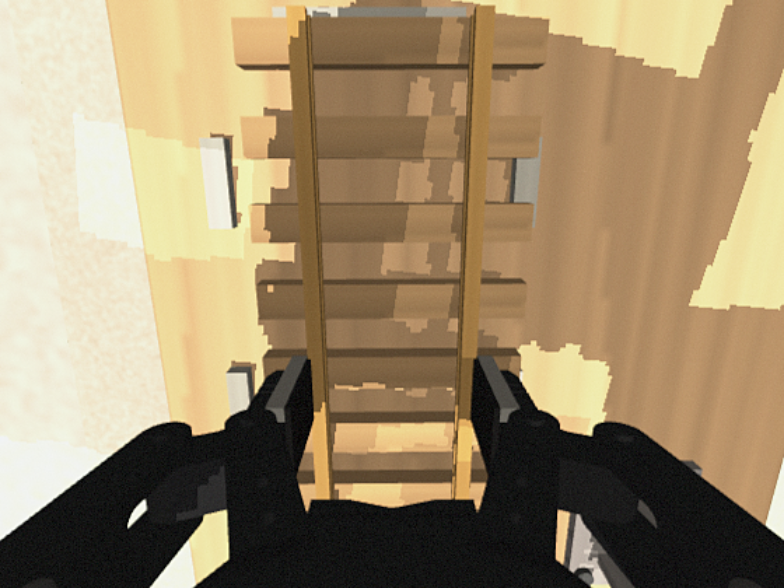

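```bash
python3 - <<'E'
from h import *; import pickle
np.set_printoptions(precision=1,suppress=True)
w=pickle.load(open('w6.pkl','rb')); s=robot.state(); Rt=R.from_rotvec(s['ee_rot']).as_matrix(); t=s['ee_pos']
T=lambda u,v,z: Rt.T@(atz(w,(u/1.4,v/1.4),z)-t)
print('L',T(237,225,12),T(231,190,18),T(233,142,12),'R',T(511,200,12),T(517,190,18))
print('near strip far/near edge',T(375,8,18),T(375,16,18))
print('tie end', T(390,17,t[2]+1.3), 'rail end',T(390,6,t[2]+10.3))
print(np.degrees(np.arctan2(Rt[1,1],Rt[0,1])),t, s['wrist_force'])
E
```

```text
L [ 52.6 -54.8  19.8] [ 65.2 -53.7  13.9] [ 80.9 -53.5  20. ] R [61.4 43.4 20.8] [65.1 43.6 14.8]
near strip far/near edge [119.5  -4.3  14.8] [117.4  -4.3  14.8]
tie end [112.7   0.4  -0.4] rail end [112.6   0.4  -9.4]
97.45606557767361 [528.9 -49.5  31.9] [ 0.1  0.2 -2.2]
```

```bash
python3 -m pendant '[{"rx":0,"ry":0,"rz":0,"tx":0.0045,"ty":-0.0055,"tz":0,"fingers":0.6},{"rx":0,"ry":0,"rz":0,"tx":0.0045,"ty":-0.0055,"tz":0,"fingers":0.6},{"rx":0,"ry":0,"rz":0,"tx":0.0045,"ty":-0.0055,"tz":-0.004,"fingers":0.6},{"rx":0,"ry":0,"rz":0,"tx":0.0045,"ty":-0.0055,"tz":-0.008,"fingers":0.6},{"rx":0,"ry":0,"rz":0,"tx":0.0045,"ty":-0.0055,"tz":-0.01,"fingers":0.6}]'
```

```text
clock: 8.2
ee_pos: [533.2, -55.0, 21.5]
ee_rot: [0.204, -3.126, -0.014]
wrist_force: [0.3, 0.7, -1.8]
finger_gap: 52.8
```

```bash
python3 -m pendant '[{"rx":0,"ry":0,"rz":0,"tx":0,"ty":0,"tz":-0.002,"fingers":0.6},{"rx":0,"ry":0,"rz":0,"tx":0,"ty":0,"tz":-0.0025,"fingers":0.6},{"rx":0,"ry":0,"rz":0,"tx":0,"ty":0,"tz":-0.0025,"fingers":0.6}]'
```

```text
clock: 8.5
ee_pos: [533.2, -55.0, 19.0]
ee_rot: [0.204, -3.126, -0.014]
wrist_force: [-0.7, -0.2, -1.9]
finger_gap: 53.0
```

```bash
python3 -m pendant '[{"rx":0,"ry":0,"rz":0,"tx":0,"ty":0,"tz":-0.001,"fingers":0.6},{"rx":0,"ry":0,"rz":0,"tx":0,"ty":0,"tz":-0.0015,"fingers":0.6},{"rx":0,"ry":0,"rz":0,"tx":0,"ty":0,"tz":-0.001,"fingers":0.25},{"rx":0,"ry":0,"rz":0,"tx":0,"ty":0,"tz":-0.001,"fingers":0.25},{"rx":0,"ry":0,"rz":0,"tx":0,"ty":0,"tz":-0.001,"fingers":0.25}]' && python3 -m pendant '[{"rx":0,"ry":0,"rz":0,"tx":0,"ty":0,"tz":0.05,"fingers":0.25},{"rx":0,"ry":0,"rz":0,"tx":0,"ty":0,"tz":0.1,"fingers":0.25},{"rx":0,"ry":0,"rz":0,"tx":-0.03,"ty":0,"tz":0.15,"fingers":0.25},{"rx":0,"ry":0,"rz":0,"tx":-0.06,"ty":0,"tz":0.19,"fingers":0.25},{"rx":0,"ry":0,"rz":0,"tx":-0.09,"ty":0,"tz":0.22,"fingers":0.25}]'
python3 - <<'E'
from h import *; import pickle
np.set_printoptions(precision=1,suppress=True)
w=cam("wrist"); cv2.imwrite('pics/w7.png',cv2.resize(w['pixels'],(784,588))); pickle.dump(w,open('w7.pkl','wb'))
for t,z in [("clamp_pivot",50),("lever_end",117),("lens",200),("foot",135)]:
    for m in models.mark_of(w,t)[:1]: print(t,m['p'],np.array(m['position']),atz(w,m['position'],z))
E
```

```text
clock: 9.0
ee_pos: [533.3, -55.0, 18.0]
ee_rot: [0.204, -3.127, -0.014]
wrist_force: [0.8, -0.9, -0.4]
finger_gap: 64.2
clock: 9.5
ee_pos: [442.8, -54.9, 239.4]
ee_rot: [0.204, -3.127, -0.013]
wrist_force: [-0.3, -0.6, 0.5]
finger_gap: 64.2
clamp_pivot 0.61 [359.5 323.1] [593.3  64.4  50. ]
lever_end 0.2 [267.  256.1] [490.2 -59.  117. ]
foot 0.69 [332.5 366.7] [586.7  15.4 135. ]
```

View pics/w7.png

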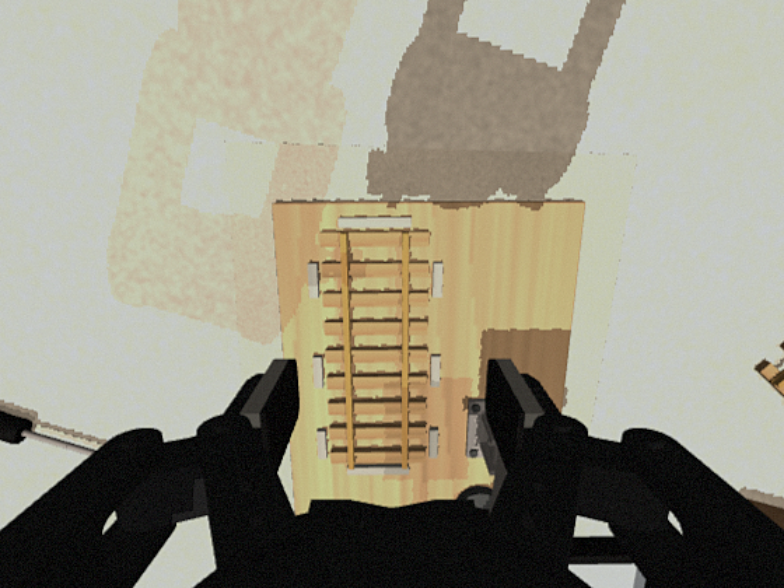

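```bash
python3 -m pendant '[{"rx":0,"ry":0,"rz":0,"tx":0,"ty":0.24,"tz":0.02,"fingers":1},{"rx":0,"ry":0,"rz":0,"tx":0,"ty":0.24,"tz":0.02,"fingers":1},{"rx":0,"ry":0,"rz":0,"tx":0,"ty":0.24,"tz":0.02,"fingers":1},{"rx":0,"ry":0,"rz":0,"tx":0,"ty":0.24,"tz":0.02,"fingers":1},{"rx":0,"ry":0,"rz":0,"tx":0,"ty":0.24,"tz":0.02,"fingers":1}]' && python3 -m pendant '[{"rx":-0.14,"ry":-0.018,"rz":0,"tx":0,"ty":0.02,"tz":0,"fingers":1},{"rx":-0.28,"ry":-0.036,"rz":0,"tx":0,"ty":0.04,"tz":0,"fingers":1},{"rx":-0.42,"ry":-0.054,"rz":0,"tx":0.02,"ty":0.06,"tz":0,"fingers":1},{"rx":-0.56,"ry":-0.072,"rz":0,"tx":0.04,"ty":0.08,"tz":0,"fingers":1},{"rx":-0.7,"ry":-0.09,"rz":0,"tx":0.05,"ty":0.08,"tz":0,"fingers":1}]'
cat > st.py <<'E'
from h import *
np.set_printoptions(precision=3,suppress=True)
s=robot.state(); Rt=R.from_rotvec(s['ee_rot']).as_matrix()
y=np.radians(7.45); jy=np.array([np.cos(y),np.sin(y),0]); jx=np.array([np.sin(y),-np.cos(y),0]); k=np.array([0,0,1.])
piv=np.array([591.7,64.4,50])
print('clock',s['clock'],'q',s['qpos']); d=s['ee_pos']-piv
print('TCP rel pivot jig',d@jx,d@jy,d[2],'F',s['wrist_force'],'gap',s['finger_gap'])
c=np.sqrt(.5); G=np.column_stack([-jy,-c*k-c*jx,c*jx-c*k])
print('turn left',R.from_matrix(G@Rt.T).as_rotvec())
for a in[(-200,0,100),(-75,0,40),(-6,0,40)]: print(a,(piv+a[0]*jx+a[1]*jy+a[2]*k-s['ee_pos'])/1000)
E
python3 st.py
```

```text
clock: 10.25
ee_pos: [443.5, 187.7, 255.4]
ee_rot: [0.205, -3.124, -0.013]
wrist_force: [1.1, -0.7, 0.0]
finger_gap: -0.2
clock: 10.75
ee_pos: [494.5, 270.5, 253.0]
ee_rot: [-0.19, 2.912, -1.071]
wrist_force: [0.3, -0.5, 0.1]
finger_gap: 0.2
clock 10.75 q [ 0.729  0.095  1.54  -0.593  1.901 -1.055]
TCP rel pivot jig -217.0077674002029 -69.62782743288457 203.02928297477345 F [ 0.302 -0.545  0.053] gap 0.21481050689673784
turn left [-0.079 -0.022  0.004]
(-200, 0, 100) [ 0.071 -0.008 -0.103]
(-75, 0, 40) [ 0.087 -0.132 -0.163]
(-6, 0, 40) [ 0.096 -0.2   -0.163]
```

```bash
python3 -m pendant '[{"rx":-0.079,"ry":-0.022,"rz":0.004,"tx":0.071,"ty":-0.008,"tz":-0.103,"fingers":1},{"rx":-0.079,"ry":-0.022,"rz":0.004,"tx":0.071,"ty":-0.008,"tz":-0.103,"fingers":1},{"rx":-0.079,"ry":-0.022,"rz":0.004,"tx":0.071,"ty":-0.008,"tz":-0.103,"fingers":1},{"rx":-0.079,"ry":-0.022,"rz":0.004,"tx":0.071,"ty":-0.008,"tz":-0.103,"fingers":1}]' && python3 -m pendant '[{"rx":0,"ry":0,"rz":0,"tx":0.014,"ty":-0.104,"tz":-0.055,"fingers":1},{"rx":0,"ry":0,"rz":0,"tx":0.014,"ty":-0.104,"tz":-0.055,"fingers":1},{"rx":0,"ry":0,"rz":0,"tx":0.014,"ty":-0.104,"tz":-0.055,"fingers":1},{"rx":0,"ry":0,"rz":0,"tx":0.014,"ty":-0.104,"tz":-0.055,"fingers":1}]'; python3 st.py
python3 - <<'E'
from h import *
p=cam("scene"); w=cam("wrist")
a=cv2.resize(p['pixels'][150:300,220:420],(800,600),interpolation=cv2.INTER_CUBIC)
b=cv2.resize(w['pixels'],(400,300)); a[300:,400:]=b
cv2.imwrite('pics/s8.png',a)
E
```

```text
clock: 11.15
ee_pos: [565.5, 261.6, 143.1]
ee_rot: [-0.19, 2.855, -1.191]
wrist_force: [0.0, 0.5, 0.5]
finger_gap: 0.1
clock: 11.55
ee_pos: [578.6, 155.3, 86.3]
ee_rot: [-0.19, 2.858, -1.195]
wrist_force: [-0.7, 0.9, 0.1]
finger_gap: -0.2
clock 11.55 q [ 0.537  0.239  1.691 -0.707  1.596 -1.041]
TCP rel pivot jig -91.82075014854722 -1.1940793932923037 36.28031483043324 F [-0.691  0.922  0.085] gap -0.218127717560076
turn left [ 0.007 -0.011  0.002]
(-200, 0, 100) [-0.013  0.107  0.064]
(-75, 0, 40) [ 0.003 -0.017  0.004]
(-6, 0, 40) [ 0.012 -0.085  0.004]
```

View pics/s8.png

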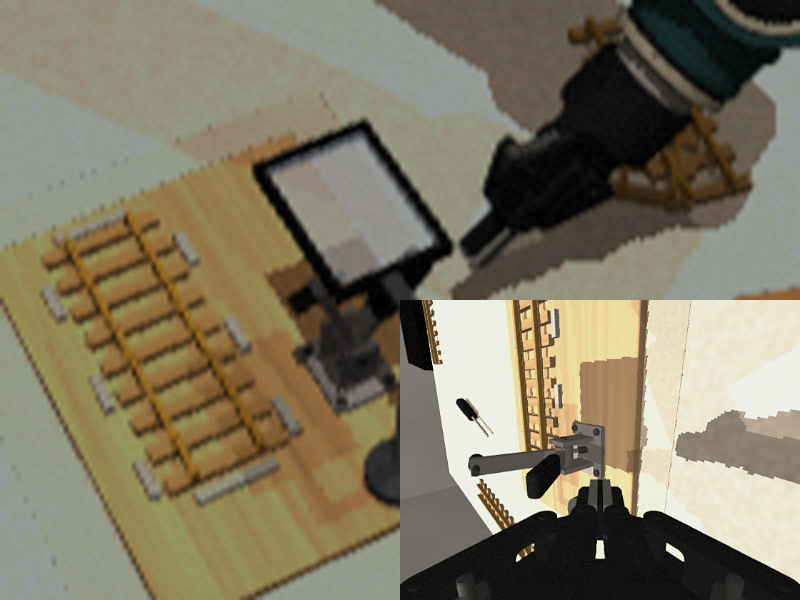

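```bash
cat >> st.py <<'E'
w=cam("wrist")
for n,z in[("lever_end",117),("clamp_pivot",50),("lens",200)]:
    for m in models.mark_of(w,n)[:1]:
        d=atz(w,m['position'],z)-piv; print(n,m['p'],m['position'],d@jx,d@jy)
for uv in[(200,259),(238,224)]:
  d=atz(w,uv,110)-piv; print(uv,d@jx,d@jy)
E
python3 st.py
```

```text
clock 11.65 q [ 0.54   0.238  1.687 -0.706  1.597 -1.041]
TCP rel pivot jig -94.28198576464034 -0.025658500363437888 38.44908983417528 F [ 0.637 -0.109  0.313] gap 0.10031306372284934
turn left [ 0.006 -0.008  0.001]
(-200, 0, 100) [-0.014  0.105  0.062]
(-75, 0, 40) [ 0.003 -0.019  0.002]
(-6, 0, 40) [ 0.011 -0.088  0.002]
lever_end 0.65 [183.9, 259.6] -53.13428733952888 -1.1853187063504822
clamp_pivot 0.59 [229.6, 213.3] -1.1339971925388983 -2.0908095880432587
(200, 259) -57.31652590602585 -0.6823121306192202
(238, 224) -91.57379217195746 -28.264210900299478
```

```bash
python3 -m pendant '[{"rx":0,"ry":0,"rz":0,"tx":0.002,"ty":-0.017,"tz":0.002,"fingers":1},{"rx":0,"ry":0,"rz":0,"tx":0.004,"ty":-0.032,"tz":0.002,"fingers":1},{"rx":0,"ry":0,"rz":0,"tx":0.006,"ty":-0.044,"tz":0.002,"fingers":1},{"rx":0,"ry":0,"rz":0,"tx":0.007,"ty":-0.055,"tz":0.002,"fingers":1},{"rx":0,"ry":0,"rz":0,"tx":0.008,"ty":-0.063,"tz":0.002,"fingers":1}]' && python3 -m pendant '[{"rx":0,"ry":0,"rz":0,"tx":0.001,"ty":-0.01,"tz":0,"fingers":1},{"rx":0,"ry":0,"rz":0,"tx":0.002,"ty":-0.018,"tz":0,"fingers":1},{"rx":0,"ry":0,"rz":0,"tx":0.003,"ty":-0.023,"tz":0,"fingers":1},{"rx":0,"ry":0,"rz":0,"tx":0.003,"ty":-0.023,"tz":0,"fingers":1}]';python3 st.py
```

```text
clock: 12.35
ee_pos: [588.0, 95.0, 91.1]
ee_rot: [-0.191, 2.854, -1.187]
wrist_force: [-0.8, 9.8, 2.9]
finger_gap: -0.2
clock: 12.75
ee_pos: [590.9, 70.9, 91.2]
ee_rot: [-0.189, 2.855, -1.188]
wrist_force: [0.2, -0.3, 0.5]
finger_gap: 0.1
clock 12.75 q [ 0.412  0.168  1.764 -0.749  1.51  -1.125]
TCP rel pivot jig -6.555942547130799 0.06722973760827372 41.17704740903132 F [ 0.207 -0.251  0.5  ] gap 0.12753717519656632
turn left [ 0.004 -0.006  0.   ]
(-200, 0, 100) [-0.025  0.192  0.059]
(-75, 0, 40) [-0.009  0.068 -0.001]
(-6, 0, 40) [ 0.    -0.001 -0.001]
lever_end 0.66 [173.7, 272.5] 53.98974878204345 14.240727702158757
clamp_pivot 0.64 [321.7, 244.6] -1.8081924295383054 -0.5103196282686832
(200, 259) 35.16085925259837 1.7593447994172207
(238, 224) -0.2529935864508955 -26.76577872856585
```

Felt 9.8 N, then nothing: it snapped. I'll retreat the way I came and check.

```bash
python3 -m pendant '[{"rx":0,"ry":0,"rz":0,"tx":-0.004,"ty":0.03,"tz":0,"fingers":1},{"rx":0,"ry":0,"rz":0,"tx":-0.009,"ty":0.068,"tz":0,"fingers":1},{"rx":0,"ry":0,"rz":0,"tx":-0.014,"ty":0.11,"tz":0.02,"fingers":1},{"rx":0,"ry":0,"rz":0,"tx":-0.02,"ty":0.15,"tz":0.04,"fingers":1},{"rx":0,"ry":0,"rz":0,"tx":-0.025,"ty":0.19,"tz":0.06,"fingers":1}]' && python3 -m pendant '[{"rx":0,"ry":0,"rz":0,"tx":-0.03,"ty":0.02,"tz":0.03,"fingers":1},{"rx":0,"ry":0,"rz":0,"tx":-0.06,"ty":0.04,"tz":0.06,"fingers":1},{"rx":0,"ry":0,"rz":0,"tx":-0.08,"ty":0.04,"tz":0.1,"fingers":1}]'
python3 - <<'E'
from h import *
p=cam("scene"); w=cam("wrist"); t=cam("top")
a=cv2.resize(p['pixels'][150:300,200:350],(600,600),interpolation=cv2.INTER_CUBIC)
o=np.zeros((600,800,3),np.uint8);o[:,:500]=a[:,:500]
o[:300,500:]=cv2.resize(w['pixels'],(300,300)); o[300:,500:]=cv2.resize(t['pixels'][150:300,110:420],(300,300))
cv2.imwrite('pics/s9.png',o)
for n in["crossing","driver","lens","stockbox"]:
    print(n,[(k,np.round(m['position'],1)) for k,q in(('s',p),('t',t)) for m in models.mark_of(q,n)[:1]])
E
```

```text
clock: 13.45
ee_pos: [565.3, 263.9, 151.6]
ee_rot: [-0.192, 2.854, -1.188]
wrist_force: [1.1, -0.2, 0.5]
finger_gap: 0.0
clock: 13.75
ee_pos: [483.2, 305.8, 251.2]
ee_rot: [-0.197, 2.855, -1.19]
wrist_force: [0.7, -0.7, -0.6]
finger_gap: -0.1
crossing [('s', array([383.9, 173.3])), ('t', array([155.2, 271.8]))]
driver [('s', array([158.2, 313.1])), ('t', array([379. , 186.1]))]
lens [('s', array([307.6, 200.3])), ('t', array([247. , 201.3]))]
stockbox [('s', array([415.1, 235.4])), ('t', array([155.7, 196.2]))]
```

View pics/s9.png

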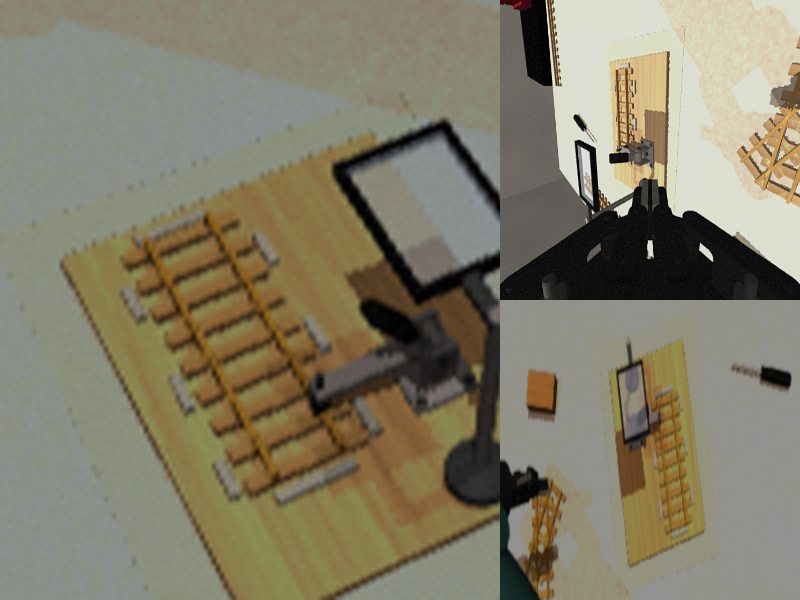

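```bash
python3 -c "
from rig import finish_job
print(finish_job())"
```

```text
the job is handed in; nothing more can be done
None
```

The track panel is in the jig, right way up, and the toggle clamp is shut with its foot on the panel's left rail. I handed the job in at about 14 s on the robot clock.

- **Panel:** I gripped it across both rails and lowered it between the guide strips. After release, the wrist picture showed it inside all the strips with its rails on top.
- **Clamp:** I pushed the lever from the left with shut fingers at 45 degrees. The wrist felt about 10 N, which fell to nothing as the lever went over centre. The last picture shows the lever over to the right and the arm down on the rail. I judged this from the picture; I did not measure the rocker angle.
- **Other things:** The lens, crossing and screwdriver were within about 2 pixels of where they started. The stock box matched in the top view; the scene view gave no starting mark for it to compare with. The arm was clear of everything at the end.

**Odd results along the way:**
- The first move command was refused because its rows lacked some keys, and nothing moved.
- The network misplaced the foot once and gave a low-confidence wrong lever mark once. I ignored both, because they disagreed with the known jig layout.
- Its nest mark was about 5 mm off, so I used the guide strips to place the panel.

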